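# Gauge the slot of a board feeder with a step gauge

## Robot

A 6-joint arm with a two-finger parallel gripper is mounted at the origin on the work surface. World frame = base frame: x ahead of the robot, y to its left, z up, the work surface at z = 0. Lengths are in m, angles in degrees, forces in N, time in s.
With the tool pointing down it reaches from about 0.25 to 0.725 m from the base axis. Payload 9.7 kg.
Tool frame: the origin (TCP) lies on the centre line of the jaws, within the pads' length; the fingertips stand 19 mm ahead of it and the grasp point (between the pads) is the TCP (bot.tcp_to_tips is the z of the fingertips in the tool frame, in m); z points along the fingers, y is the line along which they close (so a half turn about z gives the same grasp; the last joint's range is limited). The gripper opens to 85 mm and grips with 20 to 120 N. Pads are 22 mm wide; open, the fingers measure 114 mm over their backs; the gripper's body (76 mm by 85 mm) begins 54 mm behind the grasp point. The pads swing forward as they close: fully open they stand 13 mm farther back than shut.
Start: joints at [69.614, 4.979, 10.078, 95.1, 0, 90], TCP at [0.192, 0.516, 0.25] pointing down, gripper open.
Joint ranges: [-179.16, 179.16], [-48.56, 103.87], [-65.8, 70.77], [-126.05, 130.52], [-82.76, 87.17], [-180, 180]. Speed limits (degrees/s): [127.2, 127.2, 147.25, 180, 180, 180].

## Interface

Orientations are given as [roll, pitch, yaw] about the fixed x, y, z axes, in that order (R = Rz(yaw) Ry(pitch) Rx(roll)).
In Python, from workcell import bot gives the robot as it stands. The module is installed in compiled form; this text tells all that it offers.
- The arm moves only by the tool play_rows, never from a script. Its argument "increments" is a list of rows, each an object with "slide": the shift along the tool's x, y, z in mm, a list of three; "angular": the turn, a rotation vector about the tool's x, y, z in degrees, a list of three; "claw": the opening, from -1 (shut) to 1 (fully open). In form: [{"slide": [x, y, z], "angular": [rx, ry, rz], "claw": claw}, ...]. A call has 1 to 8 rows; each row shifts and turns the commanded pose from where the row before left it, along the tool's axes as they then stand; what a row does not reach is not made up. A row lasts 1/10 s, in which the tool goes at most 50 mm and 8.59 degrees, less where a joint would pass 70% of its speed; a pose out of reach is approached as far as the arm can. A call is refused whole if a number of a shift passes 50 or a number of a turn 8.59, either way. A call with a gripper value outside its range is refused whole. The fingers move at their own pace and stop on an object; "squeeze" is the grip in N (left out, the last holds). Time passes only in rows, so rows that do not move let the fingers close. It gives the time, the measured TCP pose, the force, the opening and the grip force at its end, in the units of the state.
- bot.get_obs(): the state, without advancing time (a new reading comes with each control period).
- bot.camera(name): name is "side" or "top"; returns the picture (384x512x3 uint8, red, green, blue); there is no depth.
- bot.camera_info(name): a dict with "fovy" (degrees; the focal length in pixels is half the picture's height over the tangent of half this angle, whatever the lens; pixels are square), "cx", "cy" (the principal point, pixels), "R" (3x3) and "t" (3): a world point X has camera coordinates R X + t. Camera axes: x right, y down, z forward; pixel columns grow to the right and rows downward; lengths in m; the calibration is good to about 2 mm. A picture is of the moment at which its call begins. camera_info takes no time and is no camera call.
- bot.job_done(): hands the job in; it is judged then, once.
The state is a dict: "time": time; "q": joint angles; "qd": joint speeds; "joint_efforts": joint torques, N m; "ee_pos": TCP position; "tcp_rot": TCP orientation; "wrist_force": force on the tool from outside, world axes, zero at the start; "torque": the same for the moment, N m; "opening": finger opening in m; "grasp_force": force on a finger pad.
Only numpy, scipy, OpenCV 4.12 (cv2) and the standard library are available. Lean on these libraries where they do the work, as an engineer would, in place of code of your own. Each camera call takes 0.05 s, during which the arm holds its last target. There are 200 camera calls.

## Task

Find out how wide the infeed slot of the white board feeder is set: take the green step gauge by its black handle and try its leaves in the slot from the thinnest up, one after another and each pushed gently all the way in, until you feel the first one that binds between the fence and the spring guide. Leave that leaf all the way in the slot, with the gauge straight and flat on the bench, and let go. Never force the gauge, and leave the keypad, the tray and the screwdriver where they are.

Things in the scene. Friction and masses are not known exactly. Their poses are not given: they have to be found in the camera images.
- gauge: loose step gauge, about 0.2 kg, lying flat: a lime green bar with four steel leaves like the teeth of a comb. Origin: underside of the bar, middle of its front edge, where the leaves begin; x points along the leaves to their free ends, y along the bar, z up. The bar spans x -45 to 0, y -70 to +70, z 0 to 22 mm; the leaves x 0 to 50, z 0 to 22 mm, 38 mm apart
- handle (a point): centre of the top of the gauge's handle, an upright black slab on the bar at x = -25, y = 0 of the gauge: 14 mm thick in x, 60 mm long in y, from z = 22 up to 75 mm. Grip it across its 14 mm, high up (the feeder's cover is 32 mm high), and firmly (60 N or more) so that it does not twist in the fingers
- leaf1 (a point): centre of the free end face of the gauge's leaf 1 (6 mm thick, centred at y = +57 mm of the gauge, the thinnest), 11 mm up; axes as the gauge's
- leaf2 (a point): centre of the free end face of the gauge's leaf 2 (9 mm thick, centred at y = +19 mm of the gauge), 11 mm up; axes as the gauge's
- leaf3 (a point): centre of the free end face of the gauge's leaf 3 (12 mm thick, centred at y = -19 mm of the gauge), 11 mm up; axes as the gauge's
- leaf4 (a point): centre of the free end face of the gauge's leaf 4 (15 mm thick, centred at y = -57 mm of the gauge, the thickest), 11 mm up; axes as the gauge's
- feeder: board feeder fixed to the bench: white housing with lime green top (x 58 to 198, y -70 to +80 mm, 53 mm high, knob to 67) and, in front of it, two rails 28 mm high with an upright slot between them, open to the front. Origin: on the bench at the slot's mouth, in the plane of the fence's face; x points into the slot, y from fence to guide, z up
- mouth (a point): the feeder's origin, axes as the feeder's. The rails flare outward by 5 mm on each side from x = 20 mm forward to the mouth at x = 0, as a lead-in. The bench is the slot's floor. A leaf is all the way in when the gauge's bar stands at the mouth, or within 8 mm of it. Beside the rails (y below -14 or above +31 mm) the bench is free for the other leaves, back to the housing at x = 58 mm
- fence (a point): middle of the face of the rigid aluminium fence, the rail at y -14 to 0 mm of the feeder; its face y = 0 is one wall of the slot from x = 20 to 56 mm. The slot's width is hidden: leaf 1 is always loose, and one of leaves 2, 3, 4 is the first to bind. Every thinner leaf has 1.6 mm of play or more; the leaf that binds is 1.4 mm thicker than the slot; any thicker one jams in the lead-in
- guide (a point): point on the cover above the steel spring guide, the slot's other wall (+y side). It yields sideways by up to 3.2 mm, with 3 N at first and 2 N more per mm. So the leaf that binds resists going in with 3 to 10 N and then is pushed towards the fence: held 1 mm off the fence, a side force of 3 to 6 N is felt at the handle (about 6 N at the leaf, less what the fingers give); a loose leaf held clear of both walls feels no side force
- cover (a point): top of the cover plate that hides the slot, on the line of the fence's face: 29 to 32 mm above the bench, x 4 to 60, y -14 to +35 mm of the feeder. It is yellow over the fence and grey over the guide, so the edge between the two colours lies right over the fence's face
- keypad: bystander: loose black keypad lying flat, 110 x 55 x 16 mm; origin at the centre of its underside, x along its length
- tray: bystander: loose lime green open tray, 130 x 100 x 30 mm; origin at the centre of its underside
- screwdriver: bystander: loose screwdriver with a yellow handle, lying along its own x; origin on its underside, near its middle
Mind the look-alikes: they are no part of the job. What is meant by the gauge is not orange or turquoise, and is the smaller of those in its own colour.

How it is judged (in metres and radians):
On the way, in this order (a step that is already met when the one before it is completed fails the run):
1. leaf 1, the thinnest, is all the way in the slot (x of leaf1 in the frame of feeder between 0.042 and 0.056 m and y of leaf1 in the frame of feeder between 0 and 0.014 m and z of leaf1 in the frame of feeder below 0.018 m), for 0.1 s.
2. leaf 2 is all the way in the slot (x of leaf2 in the frame of feeder between 0.042 and 0.056 m and y of leaf2 in the frame of feeder between 0 and 0.014 m and z of leaf2 in the frame of feeder below 0.018 m), for 0.1 s.
3. leaf 3 is all the way in the slot, or leaf 2 binds there and has been let go (((x of leaf3 in the frame of feeder between 0.042 and 0.056 m and y of leaf3 in the frame of feeder between 0 and 0.014 m and z of leaf3 in the frame of feeder below 0.018 m) or ((x of leaf2 in the frame of feeder between 0.042 and 0.056 m and y of leaf2 in the frame of feeder between 0 and 0.014 m and z of leaf2 in the frame of feeder below 0.018 m) and contact force between gauge and feeder above 3 N and contact force between the fingers and gauge below 0.1 N))), for 0.1 s.
At the end, for the whole second after the job is handed in: one of leaves 2 to 4 is all the way in the slot (bar within 8 mm of the mouth) and binds there: the spring guide presses it against the fence with more than 3 N. The gauge is in line with the slot to 2 degrees, flat on the bench (under 3 mm, 2 degrees), at rest and let go (((x of leaf2 in the frame of feeder between 0.042 and 0.056 m and y of leaf2 in the frame of feeder between 0 and 0.014 m and z of leaf2 in the frame of feeder below 0.018 m) or (x of leaf3 in the frame of feeder between 0.042 and 0.056 m and y of leaf3 in the frame of feeder between 0 and 0.014 m and z of leaf3 in the frame of feeder below 0.018 m) or (x of leaf4 in the frame of feeder between 0.042 and 0.056 m and y of leaf4 in the frame of feeder between 0 and 0.014 m and z of leaf4 in the frame of feeder below 0.018 m)) and contact force between gauge and feeder above 3 N and angle between the x axis of gauge and the x axis of feeder, either way round below 0.035 rad and angle between gauge's own z axis and vertical below 0.04 rad and height (world z) of gauge below 0.003 m and linear speed of gauge below 0.01 m/s and contact force between the fingers and gauge below 0.1 N); the robot touches nothing.
It fails at once if the gauge is forced: more than 30 N between the gauge and the feeder (contact force between gauge and feeder above 30 N).
It fails at once if the keypad, the tray or the screwdriver is moved more than 20 mm (distance of any of keypad, tray, screwdriver from where it was at the start of the episode above 0.02 m).
It also fails if it takes over 64 s, if anything falls off the work surface, if the arm or the gripper's body presses on something with over 40 N, if the wrist force passes 120 N, or if a joint passes its speed limit or range.

## Working session

There is one attempt and no reset: what is moved stays moved. The work goes in short steps, Python scripts to look and compute and a tool call to move; the robot and the scene stay as the last step left them, time stands still between calls to the robot, and variables do not carry over. Pictures are saved under pics/ and viewed, at most 10 in all, crops included, and the job is handed in when it is done.

Besides the shell and the picture viewer there is one more tool, called after "Emit:" as name(argument=value, ...), one argument or row to a line, values as JSON. play_rows: Moves the arm, as the interface text tells. Its arguments: {"type":"object","properties":{"increments":{"type":"array"},"squeeze":{"type":"number"}},"required":["increments"]}

```bash
mkdir -p pics
cat > h.py <<'E'
import numpy as np, cv2
from workcell import bot
def cam(n):
    i=bot.camera_info(n); f=192/np.tan(np.radians(i['fovy'])/2)
    return np.array(i['R']),np.array(i['t']),f,i['cx'],i['cy'],i
def ray(n,u,v,z):
    R,t,f,cx,cy,i=cam(n); d=R.T@np.array([(u-cx)/f,(v-cy)/f,1]); c=-R.T@t
    return c+d*(z-c[2])/d[2]
def proj(n,X):
    R,t,f,cx,cy,i=cam(n); p=R@np.array(X)+t; return np.array([f*p[0]/p[2]+cx,f*p[1]/p[2]+cy])
E
python3 - <<'E'
from h import *
for n in('top','side'):
    im=bot.camera(n); cv2.imwrite(f'pics/{n}0.png',cv2.resize(im[:,:,::-1],(800,600),interpolation=cv2.INTER_CUBIC)); cv2.imwrite(f'{n}raw.png',im[:,:,::-1])
    print(n,bot.camera_info(n))
print(bot.get_obs())
E
```

```text
top {'fovy': 53.036735581983294, 'cx': 258.74469908514567, 'cy': 189.26479317507878, 'R': array([[-0.00920285, -0.99994961, -0.00401175],
       [-0.98081507,  0.00980785, -0.19469363],
       [ 0.19472317,  0.00214305, -0.9808559 ]]), 't': array([0.05134294, 0.46709289, 1.03044753])}
side {'fovy': 52.094319649497734, 'cx': 257.7500244085639, 'cy': 195.6190660753811, 'R': array([[ 0.82719298, -0.56188487,  0.00609551],
       [-0.43622337, -0.6489595 , -0.6233464 ],
       [ 0.35420465,  0.51296876, -0.78192206]]), 't': array([-0.35239857,  0.25411753,  0.94839723])}
{'time': 0.1, 'q': array([ 6.96141173e+01,  5.00883217e+00,  1.00389208e+01,  9.51009778e+01,
       -2.10936084e-03,  9.00005692e+01]), 'qd': array([ 0.04573078, -0.03237046,  0.22412789, -0.04939986, -0.05069078,
       -0.01875813]), 'joint_efforts': array([ 3.32108957e-04, -5.21560979e+01,  4.65651548e+01,  1.60523504e-02,
        4.55673012e-05,  8.42227450e-06]), 'ee_pos': array([0.19152983, 0.51536873, 0.24964483]), 'tcp_rot': array([-1.79929111e+02,  2.11006345e-03,  1.59613551e+02]), 'wrist_force': array([ 0.16752102, -0.40387332, -0.33102466]), 'torque': array([ 0.02935681, -0.0120849 , -0.01490162]), 'grasp_force': 0.0, 'opening': 0.08552585990679133}
```

View pics/top0.png

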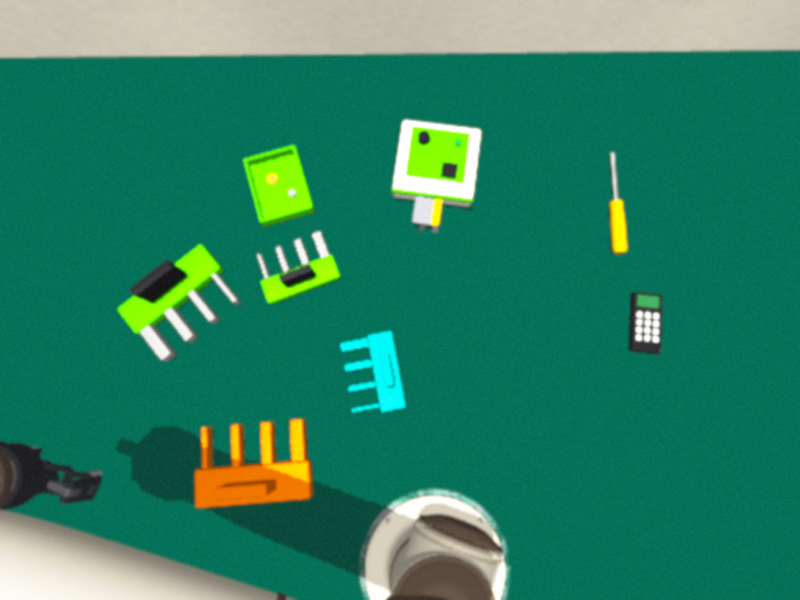

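View pics/side0.png

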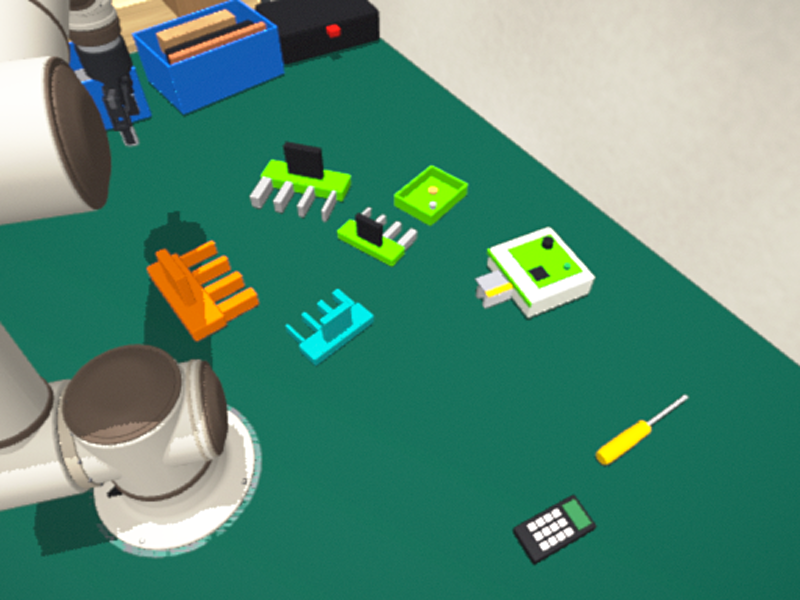

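Candidates for the gauge (top0.png pixels):
- small lime comb at (300,272)
- large lime comb at (170,290)
- turquoise comb at (375,372)
- orange comb at (253,465)
- lime tray at (278,185)

I choose the smaller lime one at (300,272). The feeder is at (435,165), with its mouth at about (428,228). The close crop will check this choice.

Run:
```python
from h import *
t=cv2.imread('topraw.png')
a=t[140:200,155:225]; b=t[70:155,240:315]
A=cv2.resize(a,None,fx=6,fy=6,interpolation=cv2.INTER_CUBIC);B=cv2.resize(b,None,fx=5,fy=5,interpolation=cv2.INTER_CUBIC)
H=max(len(A),len(B)); o=np.zeros((H,A.shape[1]+B.shape[1],3),np.uint8);o[:len(A),:A.shape[1]]=A;o[:len(B),A.shape[1]:]=B
print(o.shape);cv2.imwrite('pics/crop1.png',o[:, :800])
for n in('top','side'):
    R,tt,f,cx,cy,i=cam(n); print(n,-R.T@tt,f)
    im=cv2.imread(n+'raw.png'); hsv=cv2.cvtColor(im,cv2.COLOR_BGR2HSV)
    for nm,lo,hi in(('lime',(35,150,120),(55,255,255)),('yel',(22,150,120),(33,255,255)),('black',(0,0,0),(180,255,50)),('light',(0,0,130),(180,60,255))):
        m=cv2.inRange(hsv,lo,hi)
        k,l,s,c=cv2.connectedComponentsWithStats(m)
        print(nm,[(s[j,4],*s[j,:4],c[j].round(1).tolist()) for j in range(1,k) if 20<s[j,4]<4000])
```

```text
(425, 795, 3)
top [0.25795224 0.04455088 1.10186652] 384.78346451537504
lime [(np.int32(996), np.int32(260), np.int32(82), np.int32(40), np.int32(34), [279.5, 98.3]), (np.int32(1504), np.int32(156), np.int32(93), np.int32(45), np.int32(51), [177.8, 118.3]), (np.int32(84), np.int32(251), np.int32(121), np.int32(51), np.int32(9), [276.4, 125.1]), (np.int32(1163), np.int32(76), np.int32(157), np.int32(66), np.int32(57), [109.7, 185.4]), (np.int32(612), np.int32(167), np.int32(163), np.int32(51), np.int32(31), [192.3, 179.3])]
yel [(np.int32(41), np.int32(171), np.int32(111), np.int32(7), np.int32(7), [173.8, 114.0]), (np.int32(90), np.int32(276), np.int32(127), np.int32(7), np.int32(18), [279.4, 135.5]), (np.int32(330), np.int32(390), np.int32(128), np.int32(12), np.int32(34), [395.2, 144.9]), (np.int32(171), np.int32(186), np.int32(269), np.int32(8), np.int32(26), [189.5, 281.7]), (np.int32(121), np.int32(167), np.int32(271), np.int32(6), np.int32(26), [169.8, 283.9]), (np.int32(62), np.int32(148), np.int32(273), np.int32(4), np.int32(21), [150.0, 282.7]), (np.int32(163), np.int32(172)
[... 4210 characters left out ...]
.int32(231), np.int32(133), np.int32(7), np.int32(5), [234.3, 135.1]), (np.int32(29), np.int32(240), np.int32(137), np.int32(7), np.int32(6), [243.6, 139.9]), (np.int32(75), np.int32(245), np.int32(142), np.int32(12), np.int32(11), [250.9, 146.9]), (np.int32(1618), np.int32(304), np.int32(145), np.int32(77), np.int32(58), [340.6, 178.0]), (np.int32(87), np.int32(254), np.int32(146), np.int32(13), np.int32(12), [260.6, 151.6]), (np.int32(1390), np.int32(0), np.int32(208), np.int32(30), np.int32(74), [11.1, 249.2]), (np.int32(97), np.int32(414), np.int32(253), np.int32(26), np.int32(19), [426.9, 261.8]), (np.int32(393), np.int32(337), np.int32(325), np.int32(31), np.int32(28), [351.8, 338.4])]
```

View pics/crop1.png

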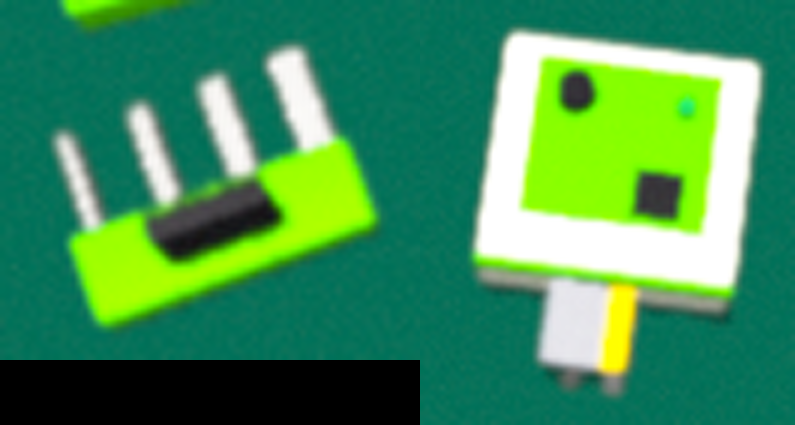

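```bash
cat >> h.py <<'E'
def mask(im,lo,hi,seed=None,S=4):
    big=cv2.resize(im,None,fx=S,fy=S,interpolation=cv2.INTER_CUBIC); hsv=cv2.cvtColor(big,cv2.COLOR_BGR2HSV)
    return cv2.inRange(hsv,lo,hi)
def comp(m,u,v,S=4):
    k,l=cv2.connectedComponents(m); i=l[int(v*S),int(u*S)]; return (l==i).astype(np.uint8)*255
def cont(m,S=4):
    c=max(cv2.findContours(m,cv2.RETR_EXTERNAL,cv2.CHAIN_APPROX_NONE)[0],key=cv2.contourArea)[:,0].astype(float)
    return (c+.5)/S-.5
def cast(n,c,z): return np.array([ray(n,u,v,z)[:2] for u,v in c])
def edge(P,yaw,ax,sgn,tol=.004,lo=.1,hi=.9):
    """edge line of points P: extreme side along ax (0=x',1=y'); returns mean offset, yaw of the edge"""
    c,s=np.cos(yaw),np.sin(yaw); Q=P@np.array([[c,-s],[s,c]]); o=Q[:,1-ax]
    a,b=o.min(),o.max(); k=(o>a+lo*(b-a))&(o<a+hi*(b-a)); q=Q[k]; v=q[:,ax]*sgn
    q=q[v>v.max()-tol]
    for _ in range(3):
        p=np.polyfit(q[:,1-ax],q[:,ax],1); r=q[:,ax]-np.polyval(p,q[:,1-ax]); q=q[abs(r)<max(.0015,2*r.std())]
    m=np.mean([a,b]); return np.polyval(p,m), yaw+(np.arctan(p[0]) if ax==1 else -np.arctan(p[0]))
E
cat > meas.py <<'E'
from h import *
def gauge(im,u,v,yaw,z0=0):
    m=mask(im,(32,130,70),(60,255,255)); m=comp(m,u,v); P22=cast('top',cont(m),.022+z0); P0=cast('top',cont(m),z0)
    for _ in range(3): f,yaw=edge(P22,yaw,0,1)
    l,yl=edge(P22,yaw,1,1); b,yb=edge(P0,yaw,0,-1); r,yr=edge(P0,yaw,1,-1)
    print('gauge yaws',np.degrees([yaw,yl,yb,yr]).round(2),'front,back+45',f,b+.045,'left-70,right+70',l-.07,r+.07)
    y=np.average([yaw,yb]); x0=(f+b+.045)/2; y0=(l+r)/2; c,s=np.cos(y),np.sin(y)
    return x0*c-y0*s,x0*s+y0*c,y
def feeder(im):
    hs=mask(im,(0,0,150),(180,70,255))|mask(im,(32,130,150),(60,255,255)); 
    hs=cv2.morphologyEx(hs,cv2.MORPH_CLOSE,np.ones((9,9),np.uint8)); hs=comp(hs,256,100); P=cast('top',cont(hs),.053); yaw=np.radians(-5)
    for _ in range(3): bk,yaw=edge(P,yaw,0,1)
    L,yl=edge(P,yaw,1,1,lo=.4);Rr,yr=edge(P,yaw,1,-1,lo=.4)
    print('feeder yaws',np.degrees([yaw,yl,yr]).round(2),'x0 from back',bk-.198,'y0 L,R',L-.08,Rr+.07)
    yaw=(yaw*150+yl*80+yr*80)/310
    ym=comp(mask(im,(20,150,100),(34,255,255)),279,135); Y=cast('top',cont(ym),.032)
    e,ye=edge(Y,yaw,1,1,.003,.15,.85); r,_=edge(Y,yaw,1,-1,.003,.15,.85); fx,_=edge(Y,yaw,0,-1,.003)
    print('yellow/grey y0',e,'yellow right+14',r+.014,'cover front-4',fx-.004,np.degrees(ye))
    return yaw,bk-.198,L-.08,Rr+.07,e,r+.014,fx-.004
if __name__=='__main__':
    im=cv2.imread('topraw.png'); g=gauge(im,172,178,np.radians(15)); print(g,np.degrees(g[2])); F=feeder(im)
    c,s=np.cos(F[0]),np.sin(F[0]); x,y=F[6],F[4]; print('feeder',x*c-y*s,x*s+y*c,np.degrees(F[0]))
    # handle top, mask black -> z .075
    bm=comp(mask(im,(0,0,0),(180,255,60)),191,176); P=cast('top',cont(bm),.075); f,_=edge(P,g[2],0,1); l,_=edge(P,g[2],1,1,.003); r,_=edge(P,g[2],1,-1,.003)
    c,s=np.cos(g[2]),np.sin(g[2]); x0=g[0]*c+g[1]*s;y0=-g[0]*s+g[1]*c; print('handle: front edge rel(-18)',f-x0,'left(30)',l-y0,'right',r-y0)
    # side-view check
    w=lambda X:[g[0]+c*X[0]-s*X[1],g[1]+s*X[0]+c*X[1],X[2]]
    print('side proj handle top',proj('side',w((-.025,0,.075))),proj('side',w((-.045,-.07,0))),proj('side',w((-.045,.07,.022))))
E
python3 meas.py
```

```text
gauge yaws [14.34 19.32 20.32 19.49] front,back+45 0.5789056277637982 0.5747265272937891 left-70,right+70 0.10783227889380137 0.1060240134700787
(np.float64(0.5187742651739516), np.float64(0.2739045044077151), np.float64(0.3024875792020586)) 17.331261643407174
feeder yaws [-8.5  -8.52 -8.47] x0 from back 0.5952094851998961 y0 L,R 0.0885766886840222 0.08517911159238706
yellow/grey y0 0.08540342725003651 yellow right+14 0.08469958616114706 cover front-4 0.5948963498385467 -8.778521371467074
feeder 0.6009855203145195 -0.00343755866352069 -8.497294720088876
handle: front edge rel(-18) -0.02862334402679323 left(30) -0.0076565834669408556 right -0.058872478662738675
side proj handle top [227.58640538 136.30646717] [241.57613115 167.29432479] [207.92645069 142.47800284]
```

```bash
sed -i "s/radians(15)/radians(19.7)/; s/y=np.average(\[yaw,yb\])/y=yb/" meas.py
sed -i "s/for _ in range(3): f,yaw=edge(P22,yaw,0,1)/f,_=edge(P22,yaw,0,1)/; s/l,yl=edge(P22,yaw,1,1);/l,yl=edge(P22,yaw,1,1); yf=_;/; s/degrees(\[yaw,yl,yb/degrees([yf,yl,yb/" meas.py
python3 meas.py
python3 - <<'E'
from h import *
im=cv2.imread('topraw.png')
m=mask(im,(0,0,130),(180,60,255))
for u,v in((204.5,155.8),(192.5,160.5),(180,165.4),(167.5,169.5)):
    P=cast('top',cont(comp(m,u,v)),.022); y=np.radians(19.7);
    e,_=edge(P,y,0,1,.003,.2,.8); l,yl=edge(P,y,1,1,.003);r,yr=edge(P,y,1,-1,.003); print(e-.05,l,r,np.degrees([yl,yr]))
E
```

```text
0.5842846856416883 0.008038565589176871 -0.01091835650894222 [21.04667221 21.01541161]
0.5829713518858191 0.044117275057029864 0.028351875048340393 [20.47038426 20.86413544]
0.5816937888212921 0.08075946630226546 0.06789934656439262 [20.06476201 21.28373117]
0.5801026230907105 0.11704094647434526 0.10735757230651853 [19.93604105 20.11256001]Traceback (most recent call last):
  File "meas.py", line 21, in <module>
    im=cv2.imread('topraw.png'); g=gauge(im,172,178,np.radians(19.7)); print(g,np.degrees(g[2])); F=feeder(im)
                                   ~~~~~^^^^^^^^^^^^^^^^^^^^^^^^^^^^^
  File "meas.py", line 3, in gauge
    m=mask(im,(32,130,70),(60,255,255)); m=comp(m,u,v); P22=cast('top',cont(m),.022+z0); P0=cast('top',cont(m),z0)
                                                                                            ~~~~^^^^^^^^^^^^^^^^^^
  File "h.py", line 19, in cast
    def cast(n,c,z): return np.array([ray(n,u,v,z)[:2] for u,v in c])
                                      ~~~^^^^^^^^^
  File "h.py", line 7, in ray
    R,t,f,cx,cy,i=cam(n); d=R.T@np.array([(u-cx)/f,(v-cy)/f,1]); c=-R.T@t
                  ~~~^^^
  File "h.py", line 4, in cam
    i=bot.camera_info(n); f=192/np.tan(np.radians(i['fovy'])/2)
ValueError: time passes only in moves, steps and waits
```

```bash
sed -i "s/    i=bot.camera_info(n); f=192/    i=info(n); f=192/; s/^def cam(n):/import functools\n@functools.lru_cache\ndef info(n): return bot.camera_info(n)\ndef cam(n):/" h.py
sed -i 's/radians(19.7)/radians(20.7)/' meas.py; python3 meas.py
python3 - <<'E'
from h import *
im=cv2.imread('topraw.png')
m=mask(im,(0,0,130),(180,60,255)); T=[];y=np.radians(20.5); W=[.015,.012,.009,.006]; Y=[-.057,-.019,.019,.057]
for (u,v),w,yy in zip(((204.5,155.8),(192.5,160.5),(180,165.4),(167.5,169.5)),W,Y):
    P=cast('top',cont(comp(m,u,v)),.022)
    e,_=edge(P,y,0,1,.003,.2,.8); l,yl=edge(P,y,1,1,.003); T.append((e-.05,l-w/2,yy)); print((e-.05).round(4),(l-w/2-yy).round(4),np.degrees(yl))
T=np.array(T); print(np.degrees(y-np.polyfit(T[:,2],T[:,0],1)[0]),T[:,0].mean(),(T[:,1]-T[:,2]).mean())
E
```

```text
gauge yaws [20.55 21.32 20.72 20.54] front,back+45 0.5826164859795245 0.5838300126683285 left-70,right+70 0.045907096058645624 0.04413736409721477
(np.float64(0.5295646136446078), np.float64(0.24847068182903626), np.float64(0.3616610897137648)) 20.721654054700956
feeder yaws [-8.5  -8.52 -8.47] x0 from back 0.5952094851998961 y0 L,R 0.0885766886840222 0.08517911159238706
yellow/grey y0 0.08540342725003651 yellow right+14 0.08469958616114706 cover front-4 0.5948963498385467 -8.778521371467074
feeder 0.6009855203145195 -0.00343755866352069 -8.497294720088876
handle: front edge rel(-18) -0.03162697573561424 left(30) 0.02174936496157598 right -0.028986659261607817
side proj handle top [235.38105006 139.93844239] [250.46166576 170.48831372] [214.63455768 146.87715599]
0.5842 0.049 21.047643521582355
0.5834 0.0486 20.47111218065095
0.5826 0.0488 20.065448384136822
0.5815 0.0486 19.936650048033076
21.82354911352252 0.5829311829796942 0.04875277062527179
```

The close crop confirms the choice: the small lime gauge has its thinnest leaf on the left (+y). The feeder's cover is grey on the guide side and yellow on the fence side. The measured poses:
- gauge: (0.5296, 0.2485), yaw 20.7°
- handle: (0.506, 0.240)
- feeder: (0.601, -0.003), yaw -8.5°

Next I move above the handle.

Emit:
play_rows(
  increments=[
    {"slide": [-32.6, -12.4, 0], "angular": [0, 0, 0], "claw": 1},
    {"slide": [-32.6, -12.4, 0], "angular": [0, 0, 0], "claw": 1},
    {"slide": [-32.6, -12.4, 0], "angular": [0, 0, 0], "claw": 1},
    {"slide": [-32.6, -12.4, 0], "angular": [0, 0, 0], "claw": 1},
    {"slide": [-32.6, -12.4, 0], "angular": [0, 0, 0], "claw": 1},
    {"slide": [-32.6, -12.4, 0], "angular": [0, 0, 0], "claw": 1},
    {"slide": [-32.6, -12.4, 0], "angular": [0, 0, 0], "claw": 1},
    {"slide": [-32.6, -12.4, 0], "angular": [0, 0, 0], "claw": 1},
  ],
)

```text
time: 0.9
ee_pos: [0.4023, 0.3305, 0.25]
tcp_rot: [-180.0, -0.0, 159.6]
wrist_force: [0.5, 0.7, 0.2]
opening: 0.0854
grasp_force: 0.0
```

Emit:
play_rows(
  increments=[
    {"slide": [-32.6, -12.4, 0], "angular": [0, 0, 0], "claw": 1},
    {"slide": [-32.6, -12.4, 0], "angular": [0, 0, 0], "claw": 1},
    {"slide": [-32.6, -12.4, 0], "angular": [0, 0, 0], "claw": 1},
    {"slide": [-32.6, -12.4, 0], "angular": [0, 0, 0], "claw": 1},
    {"slide": [0, 0, 0], "angular": [0, 0, 8.15], "claw": 1},
    {"slide": [0, 0, 0], "angular": [0, 0, 8.15], "claw": 1},
    {"slide": [0, 0, 0], "angular": [0, 0, 8.15], "claw": 1},
  ],
)

```text
time: 1.6
ee_pos: [0.5066, 0.2394, 0.2497]
tcp_rot: [-179.9, -0.0, 134.8]
wrist_force: [0.1, 0.2, 0.2]
opening: 0.0854
grasp_force: 0.0
```

Emit:
play_rows(
  increments=[
    {"slide": [0, 0, 0], "angular": [0, 0, 8.15], "claw": 1},
    {"slide": [0, 0, 0], "angular": [0, 0, 8.15], "claw": 1},
    {"slide": [0, 0, 0], "angular": [0, 0, 8.15], "claw": 1},
    {"slide": [0, 0, 0], "angular": [0, 0, 0], "claw": 1},
    {"slide": [0, 0, 0], "angular": [0, 0, 0], "claw": 1},
  ],
)

```text
time: 2.1
ee_pos: [0.5064, 0.2398, 0.25]
tcp_rot: [-180.0, 0.0, 111.0]
wrist_force: [0.4, 0.3, 0.2]
opening: 0.0855
grasp_force: 0.0
```

Emit:
play_rows(
  increments=[
    {"slide": [0, 0, 35], "angular": [0, 0, 0], "claw": 1},
    {"slide": [0, 0, 35], "angular": [0, 0, 0], "claw": 1},
    {"slide": [0, 0, 35], "angular": [0, 0, 0], "claw": 1},
    {"slide": [0, 0, 35], "angular": [0, 0, 0], "claw": 1},
    {"slide": [0, 0, 28], "angular": [0, 0, 0], "claw": 1},
    {"slide": [0, 0, 20], "angular": [0, 0, 0], "claw": 1},
    {"slide": [0, 0, 0], "angular": [0, 0, 0], "claw": 1},
  ],
  squeeze=80,
)

```text
time: 2.8
ee_pos: [0.5047, 0.239, 0.0591]
tcp_rot: [-179.7, 0.0, 110.9]
wrist_force: [-0.5, -0.2, 0.8]
opening: 0.0851
grasp_force: 0.0
```

Emit:
play_rows(
  increments=[
    {"slide": [0, 0, 0], "angular": [0, 0, 0], "claw": -1},
    {"slide": [0, 0, 0], "angular": [0, 0, 0], "claw": -1},
    {"slide": [0, 0, 0], "angular": [0, 0, 0], "claw": -1},
    {"slide": [0, 0, 0], "angular": [0, 0, 0], "claw": -1},
    {"slide": [0, 0, 0], "angular": [0, 0, 0], "claw": -1},
    {"slide": [0, 0, 0], "angular": [0, 0, 0], "claw": -1},
    {"slide": [0, 0, 0], "angular": [0, 0, 0], "claw": -1},
    {"slide": [0, 0, 0], "angular": [0, 0, 0], "claw": -1},
  ],
)

```text
time: 3.6
ee_pos: [0.5069, 0.24, 0.0631]
tcp_rot: [179.9, -0.0, 110.7]
wrist_force: [0.1, 0.3, 5.5]
opening: 0.0127
grasp_force: 79.2
```

Emit:
play_rows(
  increments=[
    {"slide": [0, 0, -10], "angular": [0, 0, 0], "claw": -1},
    {"slide": [0, 0, -20], "angular": [0, 0, 0], "claw": -1},
    {"slide": [0, 0, -20], "angular": [0, 0, 0], "claw": -1},
    {"slide": [-32.3, -13.9, 0], "angular": [0, 0, 0], "claw": -1},
    {"slide": [-32.3, -13.9, 0], "angular": [0, 0, 0], "claw": -1},
    {"slide": [-32.3, -13.9, 0], "angular": [0, 0, 0], "claw": -1},
    {"slide": [-32.3, -13.9, 0], "angular": [0, 0, 0], "claw": -1},
    {"slide": [-32.3, -13.9, 0], "angular": [0, 0, 0], "claw": -1},
  ],
)

```text
time: 4.4
ee_pos: [0.498, 0.0628, 0.1125]
tcp_rot: [-180.0, -0.0, 110.7]
wrist_force: [0.8, 0.7, -2.1]
opening: 0.0128
grasp_force: 78.4
```

Emit:
play_rows(
  increments=[
    {"slide": [-32.3, -13.9, 0], "angular": [0, 0, 0], "claw": -1},
    {"slide": [-32.3, -13.9, 0], "angular": [0, 0, 0], "claw": -1},
    {"slide": [-32.3, -13.9, 0], "angular": [0, 0, 0], "claw": -1},
    {"slide": [0, 0, 0], "angular": [0, 0, 7.3], "claw": -1},
    {"slide": [0, 0, 0], "angular": [0, 0, 7.3], "claw": -1},
    {"slide": [0, 0, 0], "angular": [0, 0, 7.3], "claw": -1},
    {"slide": [0, 0, 0], "angular": [0, 0, 7.3], "claw": -1},
    {"slide": [0, 0, 20], "angular": [0, 0, 0], "claw": -1},
  ],
)

```text
time: 5.2
ee_pos: [0.495, -0.0414, 0.0946]
tcp_rot: [179.8, -0.0, 81.3]
wrist_force: [0.3, -0.1, -2.4]
opening: 0.0131
grasp_force: 78.7
```

Emit:
play_rows(
  increments=[
    {"slide": [0, 0, 16], "angular": [0, 0, 0], "claw": -1},
    {"slide": [0, 0, 0], "angular": [0, 0, 0], "claw": -1},
    {"slide": [0, 0, 0], "angular": [0, 0, 0], "claw": -1},
  ],
)

```text
time: 5.5
ee_pos: [0.4937, -0.0412, 0.0767]
tcp_rot: [-180.0, 0.0, 81.5]
wrist_force: [0.6, 0.3, -1.5]
opening: 0.013
grasp_force: 78.3
```

Run:
```python
from h import *
o=bot.get_obs(); print(o['time'],o['ee_pos'],o['tcp_rot'],o['wrist_force'],o['torque'])
im=bot.camera('top')[:,:,::-1].copy(); cv2.imwrite('top1.png',im); im2=bot.camera('side')[:,:,::-1].copy(); cv2.imwrite('side1.png',im2)
a=cv2.resize(im[70:220,230:330],None,fx=4,fy=4,interpolation=cv2.INTER_CUBIC); b=cv2.resize(im2[130:280,250:350],None,fx=4,fy=4,interpolation=cv2.INTER_CUBIC)
cv2.imwrite('pics/c2.png',np.hstack([a,b]))
```

```text
5.5 [ 0.49365219 -0.04121525  0.0766613 ] [-1.79966686e+02  2.91754180e-03  8.15177555e+01] [ 0.61474407  0.29163312 -1.49261084] [-0.03059943 -0.01170651  0.01765849]
```

View pics/c2.png

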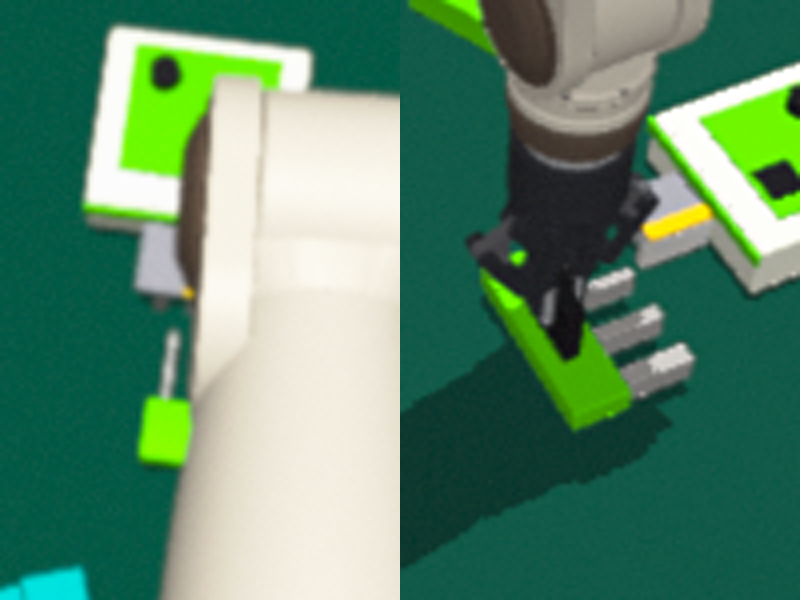

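The top view shows leaf 1 at about (172,360) in the crop, pointing at the slot mouth, with the arm hiding the rest. The side view shows leaves 2–4 and the bar held straight. Next I measure leaf 1 relative to the feeder.

Run:
```python
from h import *
im=cv2.imread('top1.png'); S=4
yaw=np.radians(-8.5); o=np.array([.601,-.0034]); c,s=np.cos(yaw),np.sin(yaw); R=np.array([[c,-s],[s,c]])
z0=.0767-.0631; 
m=mask(im,(0,0,110),(180,90,255)); L=comp(m,230+172/4,70+360/4); 
print(L.sum()/255/16)
P=(cast('top',cont(L),z0+.022)-o)@R
print('leaf1 x max',P[:,0].max(),'y range',P[:,1].min(),P[:,1].max())
for lo in (.1,.3,.5):
  e1=edge(P,0,1,1,.002,lo,.9); e2=edge(P,0,1,-1,.002,lo,.9); print(e1[0],np.degrees(e1[1]),e2[0],np.degrees(e2[1]))
print('tip',edge(P,0,0,1,.003,.2,.8)[0])
g=comp(mask(im,(32,130,70),(60,255,255)),230+165/4,70+430/4); Q=(cast('top',cont(g),z0+.022)-o)@R
print('bar left',edge(Q,0,1,1,.003),'front',edge(Q,0,0,1,.003,.1,.4))
# expected from TCP
t=(np.array([.49365,-.04122])-o)@R; print('TCP feeder',t)
# side: leaf tips
im2=cv2.imread('side1.png')
for y,w in((-.057,.015),(-.019,.012),(.019,.009)):
    for X in((.05,y-w/2,.022),(.05,y+w/2,.022)):
        p=t+np.array([.025+X[0],X[1]]); W=R@p+o; q=proj('side',[*W,z0+X[2]]); print(y,((q-[250,130])*4+[400,0]).round(1))
W=R@(t+np.array([.025-.045,-.07]))+o; print('bar corner',((proj('side',[*W,z0+.022])-[250,130])*4+[400,0]).round(1))
```

```text
61.1875
leaf1 x max -0.022912303955191796 y range -0.001693897783056825 0.009942278290574626
0.009311078008574275 0.33646554125350486 -0.00062677389424256 -0.07712155025176078
0.009398437413226598 -0.1555720399120389 -0.0006183109977882862 0.39988364567057855
0.008983335516097193 1.659479448134758 0.0003810699378135238 -3.9684218480463067
tip -0.023688724720113883
bar left (np.float64(0.01833311816641288), np.float64(0.0056055273151491)) front (np.float64(-0.07298185905025258), np.float64(-0.10196134737055731))
TCP feeder [-0.1005807  -0.05327192]
-0.057 [690.5 357.1]
-0.057 [678.9 340.7]
-0.019 [660.3 314.6]
-0.019 [651.4 302. ]
0.019 [631.3 273.8]
0.019 [624.9 264.7]
bar corner [570.9 414.3]
```

Emit:
play_rows(
  increments=[
    {"slide": [0, 0, 6], "angular": [0, 0, 0], "claw": -1},
    {"slide": [0, 0, 6], "angular": [0, 0, 0], "claw": -1},
    {"slide": [0, 10, 0], "angular": [0, 0, 0], "claw": -1},
    {"slide": [0, 8, 0], "angular": [0, 0, 0], "claw": -1},
    {"slide": [0, 5, 0], "angular": [0, 0, 0], "claw": -1},
    {"slide": [0, 0, 0], "angular": [0, 0, 0], "claw": -1},
  ],
)

```text
time: 6.2
ee_pos: [0.5175, -0.0447, 0.0642]
tcp_rot: [180.0, -0.0, 81.5]
wrist_force: [-0.6, -0.6, -2.6]
opening: 0.0132
grasp_force: 78.5
```

Emit:
play_rows(
  increments=[
    {"slide": [0, 2.5, 0], "angular": [0, 0, 0], "claw": -1},
    {"slide": [0, 2.5, 0], "angular": [0, 0, 0], "claw": -1},
    {"slide": [0, 2.5, 0], "angular": [0, 0, 0], "claw": -1},
    {"slide": [0, 2.5, 0], "angular": [0, 0, 0], "claw": -1},
    {"slide": [0, 0, 0], "angular": [0, 0, 0], "claw": -1},
  ],
)

```text
time: 6.7
ee_pos: [0.5267, -0.0461, 0.0643]
tcp_rot: [180.0, -0.0, 81.5]
wrist_force: [-0.1, -0.1, -2.1]
opening: 0.0128
grasp_force: 78.5
```

Emit:
play_rows(
  increments=[
    {"slide": [0, 2, 0], "angular": [0, 0, 0], "claw": -1},
    {"slide": [0, 2, 0], "angular": [0, 0, 0], "claw": -1},
    {"slide": [0, 2, 0], "angular": [0, 0, 0], "claw": -1},
    {"slide": [0, 2, 0], "angular": [0, 0, 0], "claw": -1},
    {"slide": [0, 0, 0], "angular": [0, 0, 0], "claw": -1},
  ],
)

```text
time: 7.2
ee_pos: [0.5346, -0.0473, 0.0643]
tcp_rot: [180.0, -0.0, 81.5]
wrist_force: [-0.4, 0.1, -2.3]
opening: 0.0125
grasp_force: 78.5
```

Emit:
play_rows(
  increments=[
    {"slide": [0, 2, 0], "angular": [0, 0, 0], "claw": -1},
    {"slide": [0, 2, 0], "angular": [0, 0, 0], "claw": -1},
    {"slide": [0, 2, 0], "angular": [0, 0, 0], "claw": -1},
    {"slide": [0, 0, 0], "angular": [0, 0, 0], "claw": -1},
  ],
)

```text
time: 7.6
ee_pos: [0.5406, -0.0481, 0.0643]
tcp_rot: [180.0, -0.0, 81.5]
wrist_force: [0.6, 1.3, -2.2]
opening: 0.0125
grasp_force: 78.5
```

Emit:
play_rows(
  increments=[
    {"slide": [0, 2.5, 0], "angular": [0, 0, 0], "claw": -1},
    {"slide": [0, 2.5, 0], "angular": [0, 0, 0], "claw": -1},
    {"slide": [0, 2.5, 0], "angular": [0, 0, 0], "claw": -1},
    {"slide": [0, 0, 0], "angular": [0, 0, 0], "claw": -1},
  ],
)

```text
time: 8.0
ee_pos: [0.5482, -0.0493, 0.0643]
tcp_rot: [180.0, -0.0, 81.5]
wrist_force: [0.5, 3.1, -1.7]
opening: 0.0129
grasp_force: 78.5
```

Emit:
play_rows(
  increments=[
    {"slide": [0, 2.5, 0], "angular": [0, 0, 0], "claw": -1},
    {"slide": [0, 2.5, 0], "angular": [0, 0, 0], "claw": -1},
    {"slide": [0, 2.5, 0], "angular": [0, 0, 0], "claw": -1},
    {"slide": [0, 0, 0], "angular": [0, 0, 0], "claw": -1},
  ],
)

```text
time: 8.4
ee_pos: [0.5556, -0.0504, 0.0643]
tcp_rot: [180.0, -0.0, 81.5]
wrist_force: [1.5, 2.9, -1.7]
opening: 0.0125
grasp_force: 78.5
```

Emit:
play_rows(
  increments=[
    {"slide": [0, 2.5, 0], "angular": [0, 0, 0], "claw": -1},
    {"slide": [0, 2.5, 0], "angular": [0, 0, 0], "claw": -1},
    {"slide": [0, 2.5, 0], "angular": [0, 0, 0], "claw": -1},
    {"slide": [0, 0, 0], "angular": [0, 0, 0], "claw": -1},
  ],
)

```text
time: 8.8
ee_pos: [0.563, -0.0515, 0.0643]
tcp_rot: [180.0, -0.0, 81.5]
wrist_force: [-0.2, 2.8, -2.9]
opening: 0.013
grasp_force: 78.5
```

Leaf 1 is all the way in. A 3 N push in +y shows it is touching the fence, so I step sideways to find the free play and calibrate y.

Emit:
play_rows(
  increments=[
    {"slide": [0.4, 0, 0], "angular": [0, 0, 0], "claw": -1},
    {"slide": [0, 0, 0], "angular": [0, 0, 0], "claw": -1},
  ],
)

```text
time: 9.0
ee_pos: [0.5626, -0.0513, 0.0643]
tcp_rot: [180.0, 0.0, 81.5]
wrist_force: [-0.2, 0.2, -1.9]
opening: 0.0127
grasp_force: 78.5
```

Emit:
play_rows(
  increments=[
    {"slide": [0.4, 0, 0], "angular": [0, 0, 0], "claw": -1},
    {"slide": [0, 0, 0], "angular": [0, 0, 0], "claw": -1},
  ],
)

```text
time: 9.2
ee_pos: [0.5626, -0.0509, 0.0643]
tcp_rot: [-180.0, 0.0, 81.5]
wrist_force: [0.8, -0.3, -2.2]
opening: 0.0128
grasp_force: 78.5
```

Emit:
play_rows(
  increments=[
    {"slide": [0.4, 0, 0], "angular": [0, 0, 0], "claw": -1},
    {"slide": [0, 0, 0], "angular": [0, 0, 0], "claw": -1},
  ],
)

```text
time: 9.4
ee_pos: [0.5627, -0.0504, 0.0643]
tcp_rot: [180.0, 0.0, 81.5]
wrist_force: [-0.1, 0.2, -2.3]
opening: 0.0129
grasp_force: 78.5
```

Emit:
play_rows(
  increments=[
    {"slide": [0.4, 0, 0], "angular": [0, 0, 0], "claw": -1},
    {"slide": [0, 0, 0], "angular": [0, 0, 0], "claw": -1},
  ],
)

```text
time: 9.6
ee_pos: [0.5628, -0.0499, 0.0643]
tcp_rot: [180.0, 0.0, 81.5]
wrist_force: [0.4, 0.2, -3.5]
opening: 0.0126
grasp_force: 78.5
```

Emit:
play_rows(
  increments=[
    {"slide": [0.4, 0, 0], "angular": [0, 0, 0], "claw": -1},
    {"slide": [0, 0, 0], "angular": [0, 0, 0], "claw": -1},
  ],
)

```text
time: 9.8
ee_pos: [0.5629, -0.0496, 0.0643]
tcp_rot: [-180.0, 0.0, 81.5]
wrist_force: [-0.4, -0.1, -2.9]
opening: 0.0128
grasp_force: 78.6
```

```bash
cat > st.py <<'E'
from h import *
o=bot.get_obs(); a=np.radians(-8.5); R=np.array([[np.cos(a),-np.sin(a)],[np.sin(a),np.cos(a)]])
print(o['time'],'feeder TCP mm',((o['ee_pos'][:2]-[.601,-.0034])@R*1e3).round(2),'z',o['ee_pos'][2]*1e3,'F feeder',(o['wrist_force'][:2]@R).round(2),o['wrist_force'][2].round(2),'Tq',o['torque'].round(3),'rot',o['tcp_rot'].round(2))
E
python3 st.py
```

```text
9.8 feeder TCP mm [-30.89 -51.29] z 64.27086535438654 F feeder [-0.4  -0.16] -2.9 Tq [-0.126  0.027  0.005] rot [-1.800e+02  1.000e-02  8.151e+01]
```

Emit:
play_rows(
  increments=[
    {"slide": [0.5, 0, 0], "angular": [0, 0, 0], "claw": -1},
    {"slide": [0, 0, 0], "angular": [0, 0, 0], "claw": -1},
  ],
)

```text
time: 10.0
ee_pos: [0.5629, -0.0493, 0.0643]
tcp_rot: [180.0, 0.0, 81.5]
wrist_force: [-0.3, -2.7, -1.9]
opening: 0.0126
grasp_force: 78.7
```

Emit:
play_rows(
  increments=[
    {"slide": [0.5, 0, 0], "angular": [0, 0, 0], "claw": -1},
    {"slide": [0, 0, 0], "angular": [0, 0, 0], "claw": -1},
  ],
)

```text
time: 10.2
ee_pos: [0.5629, -0.0488, 0.0643]
tcp_rot: [-180.0, 0.0, 81.5]
wrist_force: [-1.2, -4.9, -1.6]
opening: 0.0129
grasp_force: 78.7
```

Emit:
play_rows(
  increments=[
    {"slide": [0.5, 0, 0], "angular": [0, 0, 0], "claw": -1},
    {"slide": [0, 0, 0], "angular": [0, 0, 0], "claw": -1},
  ],
)

```text
time: 10.4
ee_pos: [0.563, -0.0482, 0.0643]
tcp_rot: [-180.0, 0.0, 81.5]
wrist_force: [-1.5, -4.5, -0.9]
opening: 0.0129
grasp_force: 78.7
```

```bash
python3 st.py
```

```text
10.4 feeder TCP mm [-30.94 -49.95] z 64.26628378942151 F feeder [-0.83 -4.66] -0.88 Tq [-1.065  0.296 -0.255] rot [-1.7999e+02  3.0000e-02  8.1500e+01]
```

Leaf 1 has only about 1.8 mm of free play (TCP y from -53.05 to -51.25), so the slot is about 7.7 mm wide and leaf 2 should bind. I center leaf 1, push it in another 2.5 mm, back out and shift to leaf 2.

Emit:
play_rows(
  increments=[
    {"slide": [-1.1, 0, 0], "angular": [0, 0, 0], "claw": -1},
    {"slide": [-1.1, 0, 0], "angular": [0, 0, 0], "claw": -1},
    {"slide": [0, 1.3, 0], "angular": [0, 0, 0], "claw": -1},
    {"slide": [0, 1.2, 0], "angular": [0, 0, 0], "claw": -1},
    {"slide": [0, 0, 0], "angular": [0, 0, 0], "claw": -1},
    {"slide": [0, 0, 0], "angular": [0, 0, 0], "claw": -1},
    {"slide": [0, 0, 0], "angular": [0, 0, 0], "claw": -1},
  ],
)

```text
time: 11.1
ee_pos: [0.5652, -0.0504, 0.0643]
tcp_rot: [-180.0, -0.0, 81.5]
wrist_force: [0.5, 0.9, -2.8]
opening: 0.0129
grasp_force: 78.6
```

```bash
python3 st.py
python3 - <<'E'
from h import *
im=bot.camera('top')[:,:,::-1]; im2=bot.camera('side')[:,:,::-1]
cv2.imwrite('top2.png',im);cv2.imwrite('side2.png',im2)
a=cv2.resize(im[70:200,230:330],None,fx=4,fy=4,interpolation=cv2.INTER_CUBIC); b=cv2.resize(im2[130:260,270:370],None,fx=4,fy=4,interpolation=cv2.INTER_CUBIC)
cv2.imwrite('pics/c3.png',np.hstack([a,b]))
E
```

```text
11.1 feeder TCP mm [-28.41 -51.81] z 64.27675564703023 F feeder [0.38 0.93] -2.77 Tq [-0.009  0.049  0.002] rot [-1.800e+02 -1.000e-02  8.152e+01]
```

View pics/c3.png

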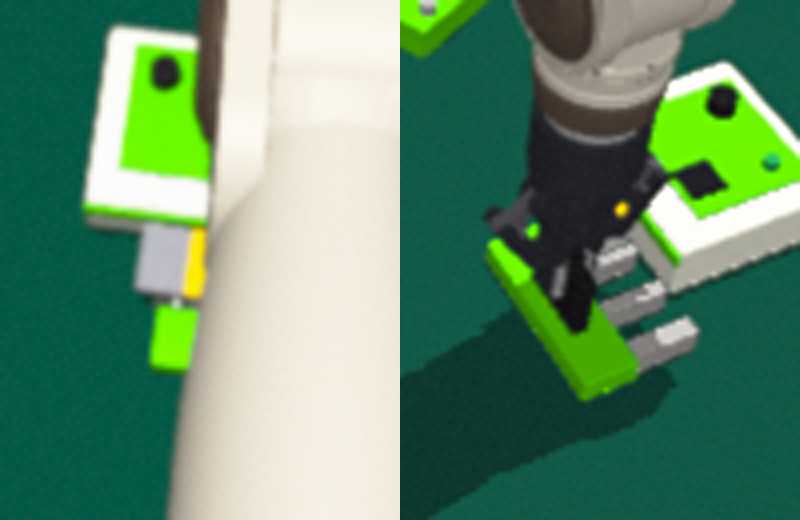

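The view shows the bar just in front of the cover: bar front at crop (175,308), cover front at (165,297). Leaf 1 is almost fully in. A quick numeric check follows.

Run:
```python
from h import *
im=cv2.imread('top2.png'); yaw=np.radians(-8.5); o=np.array([.601,-.0034]); c,s=np.cos(yaw),np.sin(yaw); R=np.array([[c,-s],[s,c]])
g=comp(mask(im,(32,130,70),(60,255,255)),230+170/4,70+340/4); Q=(cast('top',cont(g),.0235)-o)@R
print('bar left',edge(Q,0,1,1,.003)[0],'front',edge(Q,0,0,1,.003,.6,.9)[0],edge(Q,0,0,1,.003,.3,.9)[0])
g0=(cast('top',cont(g),.0015)-o)@R; print('back+45',edge(g0,0,0,-1,.003,.5,.9)[0]+.045)
```

```text
bar left 0.019802049686027313 front -0.002869055158014786 -0.0021031088944186674
back+45 -0.0014790549975364359
```

Emit:
play_rows(
  increments=[
    {"slide": [0, -5, 0], "angular": [0, 0, 0], "claw": -1},
    {"slide": [0, -10, 0], "angular": [0, 0, 0], "claw": -1},
    {"slide": [0, -10, 0], "angular": [0, 0, 0], "claw": -1},
    {"slide": [0, -10, 0], "angular": [0, 0, 0], "claw": -1},
    {"slide": [0, -10, 0], "angular": [0, 0, 0], "claw": -1},
    {"slide": [0, -10, 0], "angular": [0, 0, 0], "claw": -1},
    {"slide": [0, -10, 0], "angular": [0, 0, 0], "claw": -1},
    {"slide": [0, -5, 0], "angular": [0, 0, 0], "claw": -1},
  ],
)

```text
time: 12.0
ee_pos: [0.495, -0.0401, 0.0644]
tcp_rot: [180.0, -0.0, 81.5]
wrist_force: [-0.2, 0.6, -1.5]
opening: 0.0127
grasp_force: 78.5
```

Emit:
play_rows(
  increments=[
    {"slide": [10, 0, 0], "angular": [0, 0, 0], "claw": -1},
    {"slide": [10, 0, 0], "angular": [0, 0, 0], "claw": -1},
    {"slide": [10, 0, 0], "angular": [0, 0, 0], "claw": -1},
    {"slide": [8.8, 0, 0], "angular": [0, 0, 0], "claw": -1},
    {"slide": [0, 0, 0], "angular": [0, 0, 0], "claw": -1},
    {"slide": [0, 0, 0], "angular": [0, 0, 0], "claw": -1},
  ],
)

```text
time: 12.6
ee_pos: [0.5018, -0.0015, 0.0642]
tcp_rot: [-180.0, 0.0, 81.6]
wrist_force: [0.0, 0.6, -1.9]
opening: 0.0127
grasp_force: 78.5
```

```bash
python3 st.py
```

```text
12.6 feeder TCP mm [-98.38 -12.81] z 64.15081902447277 F feeder [-0.09  0.63] -1.93 Tq [-0.005  0.051 -0.039] rot [-1.7998e+02  1.0000e-02  8.1560e+01]
```

Emit:
play_rows(
  increments=[
    {"slide": [-0.3, 6, 0], "angular": [0, 0, 0], "claw": -1},
    {"slide": [0, 8, 0], "angular": [0, 0, 0], "claw": -1},
    {"slide": [0, 7, 0], "angular": [0, 0, 0], "claw": -1},
    {"slide": [0, 3, 0], "angular": [0, 0, 0], "claw": -1},
    {"slide": [0, 3, 0], "angular": [0, 0, 0], "claw": -1},
    {"slide": [0, 2, 0], "angular": [0, 0, 0], "claw": -1},
    {"slide": [0, 0, 0], "angular": [0, 0, 0], "claw": -1},
  ],
)

```text
time: 13.3
ee_pos: [0.5305, -0.0065, 0.0642]
tcp_rot: [-180.0, 0.0, 81.5]
wrist_force: [0.1, -0.9, -2.2]
opening: 0.0128
grasp_force: 78.5
```

Emit:
play_rows(
  increments=[
    {"slide": [0, 1.5, 0], "angular": [0, 0, 0], "claw": -1},
    {"slide": [0, 1.5, 0], "angular": [0, 0, 0], "claw": -1},
    {"slide": [0, 0, 0], "angular": [0, 0, 0], "claw": -1},
  ],
)

```text
time: 13.6
ee_pos: [0.5335, -0.0069, 0.0644]
tcp_rot: [180.0, 0.0, 81.5]
wrist_force: [0.3, -0.5, -1.7]
opening: 0.0126
grasp_force: 78.5
```

Emit:
play_rows(
  increments=[
    {"slide": [0, 1.5, 0], "angular": [0, 0, 0], "claw": -1},
    {"slide": [0, 1.5, 0], "angular": [0, 0, 0], "claw": -1},
    {"slide": [0, 0, 0], "angular": [0, 0, 0], "claw": -1},
  ],
)

```text
time: 13.9
ee_pos: [0.5365, -0.0073, 0.0643]
tcp_rot: [180.0, -0.0, 81.5]
wrist_force: [-0.4, 1.0, -1.3]
opening: 0.0127
grasp_force: 78.5
```

```bash
python3 st.py
```

```text
13.9 feeder TCP mm [-63.25 -13.44] z 64.2938754783554 F feeder [-0.58  0.89] -1.34 Tq [ 0.026  0.005 -0.01 ] rot [180.    -0.    81.51]
```

Emit:
play_rows(
  increments=[
    {"slide": [0.3, 1.5, 0], "angular": [0, 0, 0], "claw": -1},
    {"slide": [0, 1.5, 0], "angular": [0, 0, 0], "claw": -1},
    {"slide": [0, 0, 0], "angular": [0, 0, 0], "claw": -1},
  ],
)

```text
time: 14.2
ee_pos: [0.5394, -0.0077, 0.0642]
tcp_rot: [-180.0, 0.0, 81.5]
wrist_force: [-0.6, -0.9, -2.2]
opening: 0.0128
grasp_force: 78.6
```

Emit:
play_rows(
  increments=[
    {"slide": [0, 1.5, 0], "angular": [0, 0, 0], "claw": -1},
    {"slide": [0, 1.5, 0], "angular": [0, 0, 0], "claw": -1},
    {"slide": [0, 0, 0], "angular": [0, 0, 0], "claw": -1},
  ],
)

```text
time: 14.5
ee_pos: [0.5422, -0.0083, 0.0641]
tcp_rot: [-180.0, 0.0, 81.5]
wrist_force: [-0.5, -3.7, -2.8]
opening: 0.0129
grasp_force: 78.5
```

```bash
python3 st.py
```

```text
14.5 feeder TCP mm [-57.4  -13.49] z 64.12015598647834 F feeder [ 0.09 -3.73] -2.77 Tq [-0.768  0.281 -0.167] rot [-1.7998e+02  4.0000e-02  8.1490e+01]
```

Leaf 2 is now being pushed toward the fence (-3.7 N sideways), as expected for a bind. I continue gently.

Emit:
play_rows(
  increments=[
    {"slide": [0, 1.5, 0], "angular": [0, 0, 0], "claw": -1},
    {"slide": [0, 1.5, 0], "angular": [0, 0, 0], "claw": -1},
    {"slide": [0, 0, 0], "angular": [0, 0, 0], "claw": -1},
  ],
)

```text
time: 14.8
ee_pos: [0.5454, -0.0084, 0.0641]
tcp_rot: [-180.0, 0.0, 81.5]
wrist_force: [-1.1, -3.6, -3.4]
opening: 0.0129
grasp_force: 78.4
```

Emit:
play_rows(
  increments=[
    {"slide": [0, 1.5, 0], "angular": [0, 0, 0], "claw": -1},
    {"slide": [0, 1.5, 0], "angular": [0, 0, 0], "claw": -1},
    {"slide": [0, 0, 0], "angular": [0, 0, 0], "claw": -1},
  ],
)

```text
time: 15.1
ee_pos: [0.5485, -0.0088, 0.0643]
tcp_rot: [180.0, -0.0, 81.5]
wrist_force: [-0.8, -2.8, -3.6]
opening: 0.0132
grasp_force: 78.5
```

```bash
python3 st.py
```

```text
15.1 feeder TCP mm [-51.11 -13.13] z 64.32171701416098 F feeder [-0.36 -2.89] -3.65 Tq [-0.698  0.281 -0.209] rot [179.98  -0.    81.51]
```

Emit:
play_rows(
  increments=[
    {"slide": [0, 2, 0], "angular": [0, 0, 0], "claw": -1},
    {"slide": [0, 2, 0], "angular": [0, 0, 0], "claw": -1},
    {"slide": [0, 2, 0], "angular": [0, 0, 0], "claw": -1},
    {"slide": [0, 0, 0], "angular": [0, 0, 0], "claw": -1},
  ],
)

```text
time: 15.5
ee_pos: [0.5546, -0.0097, 0.0643]
tcp_rot: [180.0, -0.0, 81.5]
wrist_force: [0.0, -2.4, -1.6]
opening: 0.0123
grasp_force: 78.5
```

Emit:
play_rows(
  increments=[
    {"slide": [0, 2, 0], "angular": [0, 0, 0], "claw": -1},
    {"slide": [0, 2, 0], "angular": [0, 0, 0], "claw": -1},
    {"slide": [0, 2, 0], "angular": [0, 0, 0], "claw": -1},
    {"slide": [0, 0, 0], "angular": [0, 0, 0], "claw": -1},
  ],
)

```text
time: 15.9
ee_pos: [0.5604, -0.0106, 0.0643]
tcp_rot: [180.0, -0.0, 81.5]
wrist_force: [0.4, -2.9, -3.5]
opening: 0.0131
grasp_force: 78.5
```

Emit:
play_rows(
  increments=[
    {"slide": [0, 2, 0], "angular": [0, 0, 0], "claw": -1},
    {"slide": [0, 2, 0], "angular": [0, 0, 0], "claw": -1},
    {"slide": [0, 2, 0], "angular": [0, 0, 0], "claw": -1},
    {"slide": [0, 0, 0], "angular": [0, 0, 0], "claw": -1},
  ],
)

```text
time: 16.3
ee_pos: [0.5664, -0.0115, 0.0643]
tcp_rot: [180.0, 0.0, 81.5]
wrist_force: [-0.2, -2.9, -2.7]
opening: 0.0129
grasp_force: 78.5
```

```bash
python3 st.py
```

```text
16.3 feeder TCP mm [-33.02 -13.14] z 64.26492516374724 F feeder [ 0.18 -2.86] -2.67 Tq [-0.722  0.216 -0.044] rot [179.98   0.    81.51]
```

Emit:
play_rows(
  increments=[
    {"slide": [0, 2, 0], "angular": [0, 0, 0], "claw": -1},
    {"slide": [0, 2, 0], "angular": [0, 0, 0], "claw": -1},
    {"slide": [0, 0.5, 0], "angular": [0, 0, 0], "claw": -1},
    {"slide": [0, 0, 0], "angular": [0, 0, 0], "claw": -1},
    {"slide": [0, 0, 0], "angular": [0, 0, 0], "claw": -1},
  ],
)

```text
time: 16.8
ee_pos: [0.5706, -0.0121, 0.0643]
tcp_rot: [180.0, -0.0, 81.5]
wrist_force: [-1.1, -2.8, -2.9]
opening: 0.0128
grasp_force: 78.5
```

Emit:
play_rows(
  increments=[
    {"slide": [0.5, 0, 0], "angular": [0, 0, 0], "claw": -1},
    {"slide": [0, 0, 0], "angular": [0, 0, 0], "claw": -1},
  ],
)

```text
time: 17.0
ee_pos: [0.5706, -0.0119, 0.0643]
tcp_rot: [180.0, 0.0, 81.5]
wrist_force: [-0.8, -5.4, -3.1]
opening: 0.0129
grasp_force: 78.5
```

Emit:
play_rows(
  increments=[
    {"slide": [-0.6, 0, 0], "angular": [0, 0, 0], "claw": -1},
    {"slide": [-0.4, 0, 0], "angular": [0, 0, 0], "claw": -1},
    {"slide": [0, 0, 0], "angular": [0, 0, 0], "claw": -1},
  ],
)

```text
time: 17.3
ee_pos: [0.5706, -0.0124, 0.0643]
tcp_rot: [180.0, -0.0, 81.5]
wrist_force: [-0.3, -1.9, -3.9]
opening: 0.0128
grasp_force: 78.2
```

Emit:
play_rows(
  increments=[
    {"slide": [-0.4, 0, 0], "angular": [0, 0, 0], "claw": -1},
    {"slide": [0, 0, 0], "angular": [0, 0, 0], "claw": -1},
  ],
)

```text
time: 17.5
ee_pos: [0.5706, -0.0126, 0.0643]
tcp_rot: [180.0, -0.1, 81.5]
wrist_force: [1.9, 1.1, -4.2]
opening: 0.0131
grasp_force: 78.2
```

```bash
python3 st.py
```

```text
17.5 feeder TCP mm [-28.74 -13.56] z 64.34370148051968 F feeder [1.69 1.4 ] -4.17 Tq [ 0.123 -0.352  0.139] rot [ 1.7998e+02 -5.0000e-02  8.1540e+01]
```

The sideways force runs from -5.4 N through -1.9 N to +1.4 N with no dead zone, so the fence and the guide are both touching leaf 2. It binds. I lower the gauge to the bench, release and lift away.

Emit:
play_rows(
  increments=[
    {"slide": [0.1, 0, 0.6], "angular": [0, 0, 0], "claw": -1},
    {"slide": [0, 0, 0.5], "angular": [0, 0, 0], "claw": -1},
    {"slide": [0, 0, 0], "angular": [0, 0, 0], "claw": -1},
  ],
)

```text
time: 17.8
ee_pos: [0.5705, -0.0127, 0.0636]
tcp_rot: [180.0, -0.0, 81.5]
wrist_force: [0.2, 1.6, 2.0]
opening: 0.0128
grasp_force: 79.0
```

```bash
python3 st.py
```

```text
17.8 feeder TCP mm [-28.76 -13.66] z 63.60821481580539 F feeder [-0.03  1.66] 2.03 Tq [0.378 0.01  0.13 ] rot [ 1.7997e+02 -3.0000e-02  8.1530e+01]
```

Emit:
play_rows(
  increments=[
    {"slide": [0.2, 0, 0], "angular": [0, 0, 0], "claw": -0.6},
    {"slide": [0, 0, 0], "angular": [0, 0, 0], "claw": -0.4},
    {"slide": [0, 0, 0], "angular": [0, 0, 0], "claw": -0.2},
    {"slide": [0, 0, 0], "angular": [0, 0, 0], "claw": 0},
    {"slide": [0, 0, 0], "angular": [0, 0, 0], "claw": 0},
    {"slide": [0, 0, 0], "angular": [0, 0, 0], "claw": 0},
  ],
)

```text
time: 18.4
ee_pos: [0.5704, -0.0127, 0.0632]
tcp_rot: [-180.0, 0.0, 81.5]
wrist_force: [0.5, -0.2, 0.5]
opening: 0.0428
grasp_force: 0.0
```

```bash
python3 st.py
```

```text
18.4 feeder TCP mm [-28.9  -13.77] z 63.17083934330364 F feeder [ 0.57 -0.13] 0.52 Tq [-0.066  0.014 -0.015] rot [-180.      0.     81.51]
```

Released. Next I lift, move back and aside to clear the view, then look.

Emit:
play_rows(
  increments=[
    {"slide": [0, 0, -15], "angular": [0, 0, 0], "claw": 0},
    {"slide": [0, 0, -30], "angular": [0, 0, 0], "claw": 0},
    {"slide": [0, 0, -40], "angular": [0, 0, 0], "claw": 0},
    {"slide": [0, 0, -40], "angular": [0, 0, 0], "claw": 0},
    {"slide": [0, 0, -30], "angular": [0, 0, 0], "claw": 0},
    {"slide": [-35, -10, 0], "angular": [0, 0, 0], "claw": 0},
    {"slide": [-35, -10, 0], "angular": [0, 0, 0], "claw": 0},
    {"slide": [-35, -10, 0], "angular": [0, 0, 0], "claw": 0},
  ],
)

```text
time: 19.2
ee_pos: [0.5247, -0.113, 0.2197]
tcp_rot: [179.9, 0.0, 81.6]
wrist_force: [0.1, -0.1, -0.8]
opening: 0.0427
grasp_force: 0.0
```

Emit:
play_rows(
  increments=[
    {"slide": [-35, -10, 0], "angular": [0, 0, 0], "claw": 0},
    {"slide": [-35, -10, 0], "angular": [0, 0, 0], "claw": 0},
    {"slide": [-35, -10, 0], "angular": [0, 0, 0], "claw": 0},
    {"slide": [-35, -10, 0], "angular": [0, 0, 0], "claw": 0},
    {"slide": [0, 0, 0], "angular": [0, 0, 0], "claw": 0},
    {"slide": [0, 0, 0], "angular": [0, 0, 0], "claw": 0},
  ],
)

```text
time: 19.8
ee_pos: [0.4647, -0.2453, 0.2192]
tcp_rot: [179.9, 0.0, 81.4]
wrist_force: [-0.2, -0.9, 0.0]
opening: 0.0424
grasp_force: 0.0
```

Run:
```python
from h import *
im=bot.camera('top')[:,:,::-1].copy(); im2=bot.camera('side')[:,:,::-1].copy()
cv2.imwrite('top3.png',im);cv2.imwrite('side3.png',im2)
a=cv2.resize(im[70:200,220:320],None,fx=4,fy=4,interpolation=cv2.INTER_CUBIC); b=cv2.resize(im2[130:260,260:360],None,fx=4,fy=4,interpolation=cv2.INTER_CUBIC)
cv2.imwrite('pics/c4.png',np.hstack([a,b]))
yaw=np.radians(-8.5); o=np.array([.601,-.0034]); c,s=np.cos(yaw),np.sin(yaw); R=np.array([[c,-s],[s,c]])
m=mask(im,(32,130,70),(60,255,255)); k,l,st,ce=cv2.connectedComponentsWithStats(m)
W=R@np.array([-.035,.03])+o; u,v=proj('top',[*W,.022]); g=comp(m,u,v)
Q=(cast('top',cont(g),.022)-o)@R;Q0=(cast('top',cont(g),0)-o)@R
f=edge(Q,0,0,1,.003);b=edge(Q0,0,0,-1,.003);L=edge(Q,0,1,1,.003);r=edge(Q0,0,1,-1,.003)
print('front',f[0],'back+45',b[0]+.045,'y0',L[0]-.07,r[0]+.07,'yaws',np.degrees([f[1],b[1],L[1],r[1]]))
```

```text
front -0.0019815423371117268 back+45 -0.0011979109463050447 y0 -0.012059764019753769 -0.015678737231857157 yaws [-0.21464948  0.20392503  0.84367318  0.24667441]
```

View pics/c4.png

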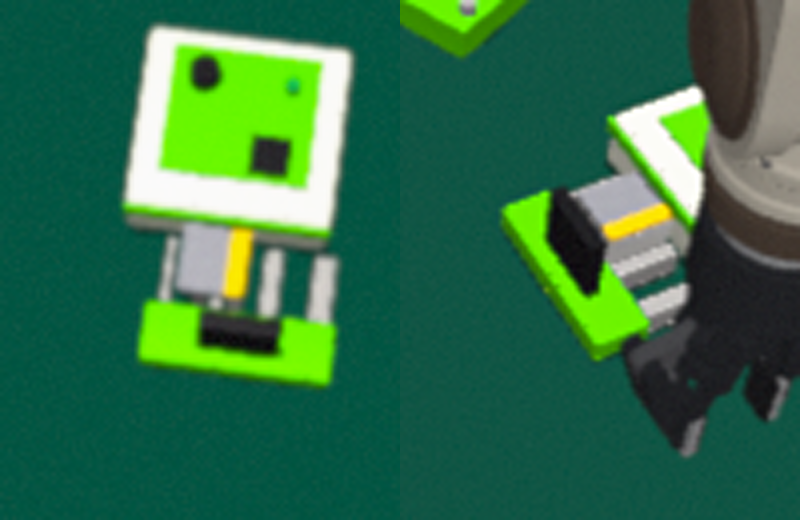

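The top view shows leaf 2 in the slot: bar front at crop (240,312), leaf 1 left of the rails, leaves 3 and 4 right of them. The gauge is straight to within about 0.3°, with the bar about 1.5 mm from the mouth and the arm clear. I hand in.

```bash
python3 -c "
from workcell import bot
print(bot.job_done())"
```

```text
the job is handed in; nothing more can be done
None
```

Leaf 2 (9 mm) is the first leaf that binds, so the slot is set to about 7.6 mm; leaf 2 is left all the way in with the gauge straight, flat and let go, and the job is handed in (no verdict was returned).

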